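# Hold up the bread press for checking

## Task

Take the bread press with the straight bar grip out of its bayonet stand: turn it anticlockwise (seen from above) until its cross lugs line up with the stand's slots, then lift it straight out. To let the baker check its pressing face (the underside) for stuck crumbs, hold it up about 25 cm above the table and tip it about 60 degrees over, to any side, so that the face looks out sideways instead of down. Finish while holding it there, still in the gripper, and leave everything else where it is.

Things in the scene. Friction and masses are not known exactly. Their poses are not given: they have to be found in the camera images.
- press: the press to take: wood, 104 mm tall, 0.25 kg (may be 0.7 to 1.4 times that). Origin: centre of its underside, the pressing face; z up to the grip. Round head 58 mm across from 0 to 20 mm, neck 22 mm across, bar grip on top. It starts upright in stand, its x axis 0.6 to 1.25 rad clockwise (from above) of the stand's x axis, locked: it can rise only 3 mm
- press_grip (a point): centre of the press's straight bar grip, 83 mm above its origin; the bar is 64 mm long along the press's x, 22 mm thick along y, and reaches from 62 to 104 mm above the origin. Axes as the press
- press_lugs (a point): centre of the press's steel crossbar, whose ends are the two lugs: along the press's x, parallel to the bar grip, 94 mm from tip to tip, 14 mm wide, from 0 to 9 mm above the press's origin
- stand: the steel bayonet stand that holds the press, fixed; round, 124 mm across (140 mm at the foot), 28 mm high. Origin: centre of its underside; z up. The press rests on its inner floor, 10 mm above the origin. Stop pins inside end the press's anticlockwise turning about 0.06 rad past the line-up with the slots, and its clockwise turning 1.4 rad before it. It turns with friction only
- stand_mouth (a point): centre of the stand's top, 28 mm above its origin. The 6 mm thick top lip has a hole 66 mm across and, along the stand's x, a slot 26 mm wide and 114 mm from end to end, for the lugs. The press comes out when its x axis lies along the stand's x, within about 0.1 rad. Axes as the stand
- press2: another press in the other stand, the same but for a round knob, 54 mm across, in place of the bar; bystander. Origin as for press
- stand2: the stand of press2, the same as stand, fixed. Stand and stand2 may be either way round, left or right
- round1: baked crisp flatbread round, 84 mm across, 14 mm thick, lying flat; bystander. Origin: centre of its underside
- round2: baked crisp flatbread round, 84 mm across, 14 mm thick, lying flat; bystander. Origin: centre of its underside
- round3: baked crisp flatbread round, 84 mm across, 14 mm thick, lying flat; bystander. Origin: centre of its underside
- cutter: steel ring cutter, 80 mm across, 35 mm high, its axis upright; bystander. Origin: centre of its underside
- jar: white jar with a steel cap, 66 mm across, 100 mm high; bystander. Origin: centre of its underside
- scraper: wooden-handled spatula lying flat, 250 mm long along its x; bystander. Origin near its middle, on its underside
- bowl: small white bowl, 110 mm across, 45 mm high; bystander. Origin: centre of its underside
Not all that is in view belongs to the job. Leave any turquoise or yellow look-alike of the stand2 alone. What is shaped like the stand but yellow is not meant.

How it is judged (in metres and radians):
On the way, in this order (a step that is already met when the one before it is completed fails the run):
1. the press, still down in its stand, is turned until its lugs line up with the slots (angle between the x axis of press and the x axis of stand, either way round below 0.2 rad and z of press in the frame of stand below 0.024 m and horizontal distance between press and stand below 0.02 m), for 0.05 s.
2. the press is lifted straight out: upright above its stand, clear of it, in the fingers (z of press in the frame of stand above 0.032 m and horizontal distance between press and stand below 0.05 m and angle between press's own z axis and vertical below 0.4 rad and contact force between press and the fingers above 0.5 N), for 0.05 s.
At the end, for the whole second after the job is handed in: the press is held by the fingers and nothing else, at rest, its origin more than 18 cm above the table, its axis tipped 43 to 97 degrees from upright, to any side (height (world z) of press above 0.18 m and angle between press's own z axis and vertical between 0.75 and 1.7 rad and contact force between press and the fingers above 0.5 N and contact force between press and stand below 0.1 N and contact force between press and stand2 below 0.1 N and linear speed of press below 0.04 m/s and angular speed of press below 0.25 rad/s and contact force between press and press2 below 0.1 N and contact force between press and round1 below 0.1 N and contact force between press and round2 below 0.1 N and contact force between press and round3 below 0.1 N and contact force between press and cutter below 0.1 N and contact force between press and jar below 0.1 N and contact force between press and scraper below 0.1 N and contact force between press and bowl below 0.1 N); the arm keeps its last pose, push and grip.
It fails at once if the other press, a crisp round, the cutter, the jar, the spatula or the bowl is moved more than 3 cm (distance of any of press2, round1, round2, round3, cutter, jar, scraper, bowl from where it was at the start of the episode above 0.03 m).
It also fails if it takes over 40 s, if anything falls off the work surface, if the arm or the gripper's body presses on something with over 40 N, if the wrist force passes 120 N, or if a joint passes its speed limit or range.

## Robot

A 6-joint arm with a two-finger parallel gripper is mounted at the origin on the work surface. World frame = base frame: x ahead of the robot, y to its left, z up, the work surface at z = 0. Lengths are in mm, angles in degrees, forces in N, time in s.
With the tool pointing down it reaches from about 350 to 850 mm from the base axis. Payload 8.1 kg.
Tool frame: the origin (TCP) lies midway between the tips of the shut fingers; the grasp point (between the pads) lies 19 mm behind it; z points along the fingers, x is the direction in which the jaws open and shut, and the axes are right-handed (so a half turn about z gives the same grasp; the last joint's range is limited). The gripper opens to 85 mm and grips with 20 to 120 N. Pads are 22 mm wide; open, the fingers measure 114 mm over their backs; the gripper's body (76 mm by 85 mm) begins 54 mm behind the grasp point. The pads swing forward as they close: fully open they stand 13 mm farther back than shut.
Start: joints at [68.274, 7.471, 85.268, -0, 87.261, -4.893], TCP at [173.733, 574.301, 231.292] pointing down, gripper open.
Joint ranges: [-169.43, 169.43], [-51.17, 129.36], [1.28, 143.12], [-76.62, 256.62], [0, 156.53], [-152.29, 152.29]. Speed limits (degrees/s): [136.94, 136.94, 159.86, 180, 180, 180].

## Interface

Orientations are given as [roll, pitch, yaw] about the fixed x, y, z axes, in that order (R = Rz(yaw) Ry(pitch) Rx(roll)).
In Python, from bench import monitor, cams, r gives the robot as it stands.
- The arm moves only by the tool jog_arm, never from a script. Its arguments are lists of equal length, an entry for each row: "offset": the shift along the tool's x, y, z in mm, a list of three; "delta_rot": the turn, a rotation vector about the tool's x, y, z in degrees, a list of three; "jaw": the opening in per cent of the stroke, from 0 (shut) to 100 (fully open). In form: {"offset": [[x, y, z], ...], "delta_rot": [[rx, ry, rz], ...], "jaw": [jaw, ...]}. A call has 1 to 20 rows; each row shifts and turns the pose as measured when the row begins, along the tool's axes as they then stand; what a row does not reach is not made up. A row lasts 1/10 s, in which the tool goes at most 50 mm and 8.59 degrees, less where a joint would pass 70% of its speed; a pose out of reach is approached as far as the arm can. A call is refused whole if a number of a shift passes 50 or a number of a turn 8.59, either way. A call with a gripper value outside its range is refused whole. The fingers move at their own pace and stop on an object; "newtons" is the grip in N (left out, the last holds). Time passes only in rows, so rows that do not move let the fingers close. It gives the time, the measured TCP pose, the force and the opening at its end, in the units of the state.
- monitor.sense(): the state, without advancing time (a new reading comes with each control period).
- cams.snapshot(name): name is "scene" or "top" or "wrist"; returns (picture, depth): 384x512x3 uint8, red, green, blue; 384x512 float32, mm along the optical axis (not along the pixel's ray), 0 where there is no reading.
- cams.camera_model(name): a dict with "K" (3x3 intrinsics, pixels), "camera_from_world" (4x4, takes a point from world to camera coordinates). Camera axes: x right, y down, z forward; pixel columns grow to the right and rows downward; lengths in mm; the calibration is good to about 2 mm. A picture is of the moment at which its call begins: read the wrist's pose just before it. camera_model takes no time and is no camera call; for the wrist camera it gives the pose at the moment of the call.
- r.hand_in(): hands the job in, once; it reports no verdict.
The state is a dict: "time": time; "joint_pos": joint angles; "qd": joint speeds; "joint_efforts": joint torques, N m; "tool_pos": TCP position; "tcp_rot": TCP orientation; "ft_force": force on the tool from outside, world axes, zero at the start; "wrist_torque": the same for the moment, N m; "finger_gap": finger opening in mm.
Only numpy, scipy, OpenCV 4.12 (cv2) and the standard library are available. Lean on these libraries where they do the work, as an engineer would, in place of code of your own. Each camera call takes 0.05 s, during which the arm holds its last target.

## Working session

There is one attempt and no reset: what is moved stays moved. The work goes in short steps, Python scripts to look and compute and a tool call to move; the robot and the scene stay as the last step left them, time stands still between calls to the robot, and variables do not carry over. Pictures are saved under pics/ and viewed, and the job is handed in when it is done.

Besides the shell and the picture viewer there is one more tool, called after "Request:" in YAML: its name, and indented under it one key for each argument. jog_arm: Moves the arm, as the interface text tells. Its arguments: {"type":"object","properties":{"offset":{"type":"array","items":{"type":"array","items":{"type":"number"}}},"delta_rot":{"type":"array","items":{"type":"array","items":{"type":"number"}}},"jaw":{"type":"array","items":{"type":"number"}},"newtons":{"type":"number"}},"required":["offset","delta_rot","jaw"]}

```bash
mkdir -p pics; ls; cat > h.py <<'E'
import numpy as np, cv2
from bench import monitor, cams, r
def snap(n,f):
    im,d=cams.snapshot(n); np.savez('pics/'+f+'.npz',im=im,d=d,K=cams.camera_model(n)['K'],T=cams.camera_model(n)['camera_from_world'])
    cv2.imwrite('pics/'+f+'.png',im[:,:,::-1]); return im,d
def load(f):
    z=np.load('pics/'+f+'.npz'); return z['im'],z['d'],z['K'],z['T']
def pts(d,K,T):
    v,u=np.mgrid[:d.shape[0],:d.shape[1]]
    p=np.stack([(u-K[0,2])/K[0,0]*d,(v-K[1,2])/K[1,1]*d,d],-1)
    Ti=np.linalg.inv(T); return p@Ti[:3,:3].T+Ti[:3,3]
E
python3 - <<'E'
from h import *
print(monitor.sense())
snap('scene','s0');snap('top','t0')
E
```

```text
pics
{'time': 0.0, 'joint_pos': array([ 6.82727646e+01,  7.51647031e+00,  8.53299005e+01,  3.89002469e-04,
        8.72615116e+01, -4.89209215e+00]), 'qd': array([ 0.01797777,  0.00187031, -0.05774589, -0.0085886 ,  0.02666742,
       -0.05380853]), 'joint_efforts': array([-1.06146524e-04, -5.69419134e+01, -5.00545549e+01, -3.45280148e-05,
        1.49911753e-02,  1.04843596e-05]), 'tool_pos': array([173.53154896, 573.77752565, 230.2242796 ]), 'tcp_rot': array([-1.79990413e+02,  1.07456273e-01,  7.31648468e+01]), 'ft_force': array([ 0.06556178, -0.60729337,  0.56219204]), 'wrist_torque': array([-0.00944397, -0.03541014,  0.0172401 ]), 'finger_gap': 85.23304594521687}
```

View pics/t0.png

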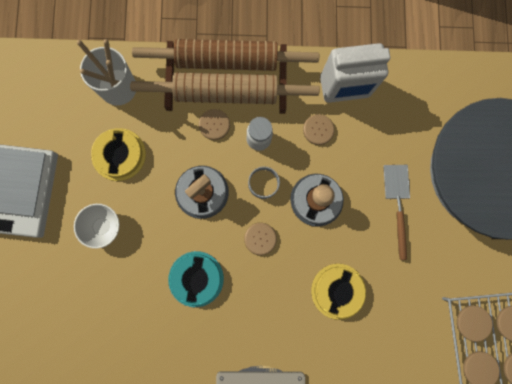

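View pics/s0.png

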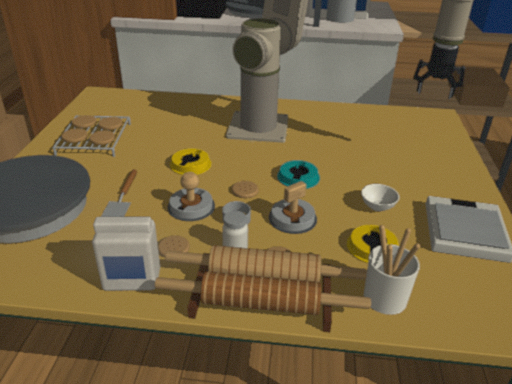

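The top view shows two grey stands. The one at about (201,191) holds a press with a bar grip, and the one at about (318,199) holds a press with a round knob. The yellow (117,153), (339,291) and turquoise (195,279) rings are empty look-alikes. The bar press at (201,191) fits the description, so I'll confirm it in an enlarged crop and measure it.

```bash
python3 - <<'E'
from h import *
im,d,K,T=load('t0'); P=pts(d,K,T)
c=im[155:230,160:245]; cv2.imwrite('pics/c0.png',cv2.resize(c,None,fx=7,fy=7,interpolation=cv2.INTER_CUBIC)[:,:,::-1])
for n,(u,v) in dict(bar=(199,186),lip=(181,200),lip2=(222,180),knob=(320,196),jar=(260,130),cut=(264,170),table=(150,300)).items(): print(n,P[v,u].round(1))
# high points around press
reg=np.zeros(d.shape,bool); reg[155:230,160:245]=1
Q=P[reg&(d>0)]
b=Q[(Q[:,2]>95)&(Q[:,2]<125)]; print(len(b),b.mean(0),np.percentile(b[:,2],[5,50,95]))
rect=cv2.minAreaRect(b[:,:2].astype(np.float32)); print(rect)
l=Q[(Q[:,2]>22)&(Q[:,2]<34)]; 
hull=cv2.convexHull(l[:,:2].astype(np.float32)); print(cv2.minEnclosingCircle(hull), cv2.fitEllipse(hull))
print(K,T)
E
```

```text
bar [552.8 151.6 114.2]
lip [528.6 204.1  31.5]
lip2 [582.  102.5  28.3]
knob [ 534.7 -133.1  110.5]
jar [694.9  10.1  99.2]
cut [615.7  -5.9  -2.2]
table [278.8 276.4   3.2]
279 [553.64747423 155.41362064 113.40478284] [101.73739321 114.23719056 118.21517436]
((554.6444702148438, 155.9259033203125), (22.117595672607422, 63.29035186767578), 42.311832427978516)
((554.9760131835938, 156.3443145751953), 61.971946716308594) ((554.6795043945312, 156.17234802246094), (122.30813598632812, 122.82953643798828), 94.21925354003906)
[[423.20448686   0.         256.53115245]
 [  0.         423.20448686 194.59712212]
 [  0.           0.           1.        ]] [[ 1.27998844e-02 -9.99261102e-01  3.62410342e-02  5.99433996e+00]
 [-9.91726087e-01 -1.73165862e-02 -1.27198680e-01  5.45330893e+02]
 [ 1.27732265e-01 -3.43130506e-02 -9.91214953e-01  1.03562354e+03]
 [ 0.00000000e+00  0.00000000e+00  0.00000000e+00  1.00000000e+00]]
```

View pics/c0.png

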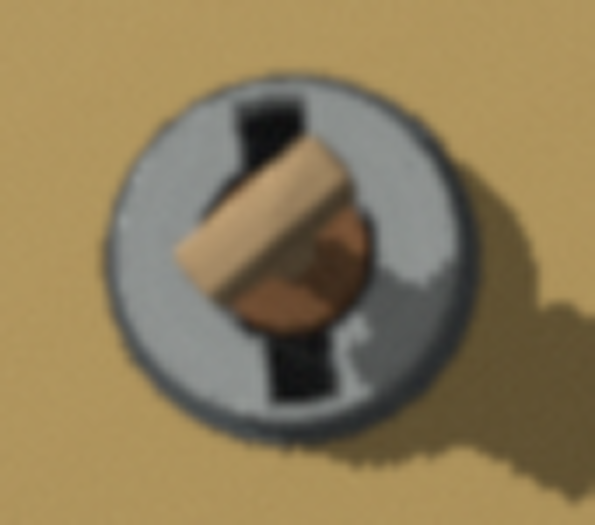

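The crop confirms it: a straight bar on a grey steel stand, with the dark slot near-vertical in the image and the bar lying clockwise of it. Next I'll measure the slot angle.

```bash
python3 - <<'E'
from h import *
im,d,K,T=load('t0')
g=cv2.cvtColor(im,cv2.COLOR_RGB2GRAY)
Ti=np.linalg.inv(T);o=Ti[:3,3]
def ray(u,v,z):
    dd=Ti[:3,:3]@np.array([(u-K[0,2])/K[0,0],(v-K[1,2])/K[1,1],1.]); return o+dd*(z-o[2])/dd[2]
vs,us=np.nonzero(g[155:230,160:245]<45); 
q=np.array([ray(u+160,v+155,28) for u,v in zip(us,vs)])[:,:2]-[555,156]
R=np.hypot(*q.T); 
for lo,hi in((36,56),(40,55)):
    s=q[(R>lo)&(R<hi)]; m=s[:,0]>0
    a=s[m].mean(0);b=s[~m].mean(0);print(m.sum(),(~m).sum(),a,b,np.degrees(np.arctan2(*(a-b)[::-1])))
    print(np.degrees(np.arctan2(*a[::-1])),np.degrees(np.arctan2(*(-b)[::-1])))
E
```

```text
44 57 [43.36139306  7.45322762] [-44.62463524  -6.07304676] 8.739776838491602
9.753051496713448 7.749874501345491
35 47 [45.06582329  7.00880358] [-46.23711722  -5.91975829] 8.059541855769025
8.84003248094649 7.295912063135461
```

Request:
jog_arm:
  offset:
    - [-17, 28.5, 0]
    - [-17, 28.5, 0]
    - [-17, 28.5, 0]
    - [-17, 28.5, 0]
    - [-17, 28.5, 0]
    - [-17, 28.5, 0]
    - [-17, 28.5, 0]
    - [-17, 28.5, 0]
    - [-17, 28.5, 0]
    - [-17, 28.5, 0]
    - [-17, 28.5, 0]
    - [-17, 28.5, 0]
    - [-17, 28.5, 0]
    - [-17, 28.5, 0]
    - [-17, 28.5, 0]
    - [-17, 28.5, 0]
    - [-17, 28.5, 0]
    - [0, 0, 0]
    - [0, 0, 0]
  delta_rot:
    - [0, 0, 0]
    - [0, 0, 0]
    - [0, 0, 0]
    - [0, 0, 0]
    - [0, 0, 0]
    - [0, 0, 0]
    - [0, 0, 0]
    - [0, 0, 0]
    - [0, 0, 0]
    - [0, 0, 0]
    - [0, 0, 0]
    - [0, 0, 0]
    - [0, 0, 0]
    - [0, 0, 0]
    - [0, 0, 0]
    - [0, 0, 0]
    - [0, 0, 0]
    - [0, 0, 8]
    - [0, 0, 8]
  jaw: [100, 100, 100, 100, 100, 100, 100, 100, 100, 100, 100, 100, 100, 100, 100, 100, 100, 100, 100]

```text
time: 2.0
tool_pos: [563.5, 136.4, 220.1]
tcp_rot: [-179.7, 0.9, 57.0]
ft_force: [-0.9, -0.2, 0.3]
finger_gap: 85.5
```

Request:
jog_arm:
  offset:
    - [0, 0, 0]
    - [0, 0, 0]
    - [0, 0, 0]
  delta_rot:
    - [0, 0, 7]
    - [0, 0, 7]
    - [0, 0, 0]
  jaw: [100, 100, 100]

```text
time: 2.3
tool_pos: [563.0, 135.1, 218.0]
tcp_rot: [-179.8, 1.2, 42.2]
ft_force: [0.1, 0.0, 0.7]
finger_gap: 85.5
```

```bash
python3 - <<'E'
from h import *
s=monitor.sense();print(s['time'],s['tool_pos'],s['tcp_rot'],s['joint_pos'])
im,d=snap('wrist','w1'); im,d,K,T=load('w1'); P=pts(d,K,T); Q=P[d>0]
b=Q[(Q[:,2]>107)&(Q[:,2]<125)&(np.hypot(Q[:,0]-555,Q[:,1]-156)<50)]; print(len(b),np.percentile(b[:,2],[5,50,95]) if len(b) else '')
if len(b): print(cv2.minAreaRect(b[:,:2].astype(np.float32)))
E
```

```text
2.3 [562.99791575 135.11152462 217.99939969] [-179.79775576    1.15553396   42.16437317] [  8.71764452   5.68274379  88.59037637  -0.46882166  86.80265931
 -33.41414584]
1825 [111.61281105 114.38097854 115.73412347]
((554.9754638671875, 158.8733367919922), (21.767181396484375, 63.71524429321289), 42.50684356689453)
```

View pics/w1.png

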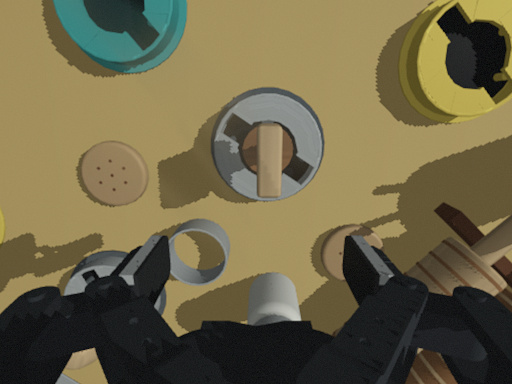

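The wrist view shows the bar press at about (269,160), with the jaws aligned to the bar. The bar centre comes out at about (555,157.5).

Request:
jog_arm:
  offset:
    - [9, -22, 0]
    - [0, 0, 0]
    - [0, 0, 30]
    - [0, 0, 30]
    - [0, 0, 30]
    - [0, 0, 15]
    - [0, 0, 0]
  delta_rot:
    - [0, 1.2, 0]
    - [0, 0, 0]
    - [0, 0, 0]
    - [0, 0, 0]
    - [0, 0, 0]
    - [0, 0, 0]
    - [0, 0, 0]
  jaw: [100, 100, 100, 100, 100, 100, 100]

```text
time: 3.05
tool_pos: [555.4, 157.8, 110.7]
tcp_rot: [-179.9, -0.1, 43.8]
ft_force: [-0.3, 0.0, 0.1]
finger_gap: 85.2
```

```bash
python3 - <<'E'
from h import *
s=monitor.sense();print(s['time'],s['tool_pos'],s['tcp_rot'],s['joint_pos'])
p=np.array([555,157.5,72])-s['tool_pos']
from scipy.spatial.transform import Rotation as Ro
R=Ro.from_euler('xyz',s['tcp_rot'],degrees=True)
print(R.inv().apply(p),(R.inv()*Ro.from_euler('xyz',[180,0,42.4],degrees=True)).as_rotvec(degrees=True))
E
```

```text
3.05 [555.42484592 157.83526246 110.73960807] [-1.79932600e+02 -1.41990918e-01  4.38115965e+01] [ 10.69140351   8.9908068   96.49560608   0.1391374   74.43153668
 -33.15752363]
[-6.34679056e-01 -6.61453332e-03  3.87381887e+01] [-0.06914546 -0.14115346  1.41167918]
```

Request:
jog_arm:
  offset:
    - [-0.6, 0, 19]
    - [0, 0, 18]
    - [0, 0, 1]
    - [0, 0, 0]
    - [0, 0, 0]
    - [0, 0, 0]
    - [0, 0, 0]
    - [0, 0, 0]
    - [0, 0, 0]
    - [0, 0, 0]
  delta_rot:
    - [0, 0, 1.4]
    - [0, 0, 0]
    - [0, 0, 0]
    - [0, 0, 0]
    - [0, 0, 0]
    - [0, 0, 0]
    - [0, 0, 0]
    - [0, 0, 0]
    - [0, 0, 0]
    - [0, 0, 0]
  jaw: [100, 100, 100, 100, 0, 0, 0, 0, 0, 0]
  newtons: 70

```text
time: 4.05
tool_pos: [561.0, 157.5, 82.5]
tcp_rot: [179.7, -0.6, 42.7]
ft_force: [0.1, 0.7, -1.5]
finger_gap: 21.1
```

```bash
python3 - <<'E'
from h import *
s=monitor.sense();print(s['time'],s['tool_pos'],s['tcp_rot'],s['joint_pos'],s['ft_force'],s['wrist_torque'],s['finger_gap'])
E
```

```text
4.05 [561.0451605  157.54607255  82.50843333] [179.66320594  -0.64216402  42.69138918] [ 1.06096700e+01  1.09665999e+01  9.74390009e+01  5.89523794e-02
  7.08714300e+01 -3.20987984e+01] [ 0.05381671  0.68715883 -1.50497956] [ 0.00590592 -0.02638892  0.02279679] 21.053918475668155
```

```bash
python3 - <<'E'
from h import *
snap('scene','s2');im,d=snap('wrist','w2')
im=cv2.imread('pics/s2.png')[130:270,200:400]; cv2.imwrite('pics/s2c.png',cv2.resize(im,None,fx=3.5,fy=3.5,interpolation=cv2.INTER_CUBIC))
s=monitor.sense();print(s['time'],s['tool_pos'],s['tcp_rot'],s['finger_gap'])
E
```

```text
4.15 [561.02314031 157.66199945  82.3927143 ] [179.67396477  -0.645995    42.69530536] 20.747391624237032
```

View pics/s2c.png

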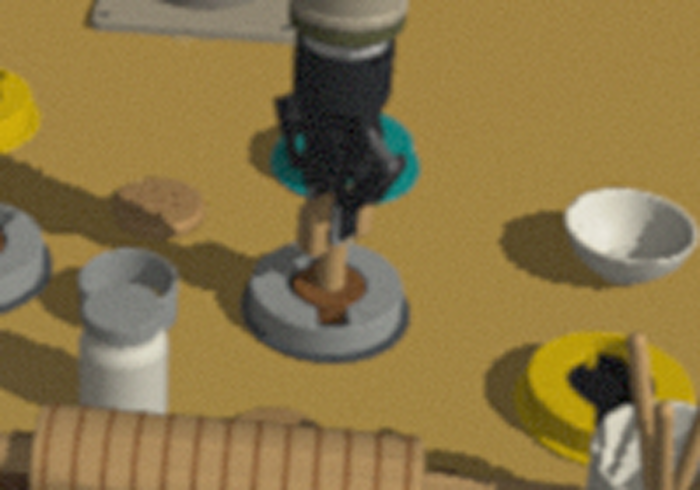

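View pics/w2.png

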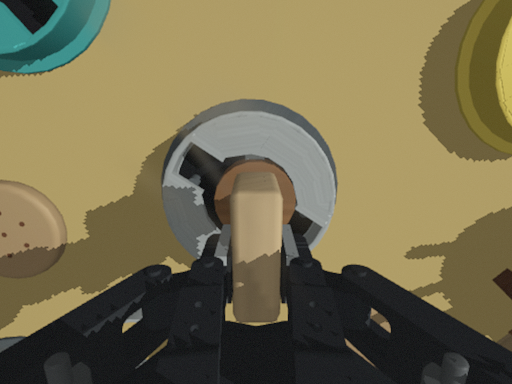

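The grip is on the bar, but it sits 10 mm high and 6 mm off because the pose drifted during the closing rows. I'll regrasp deeper.

Request:
jog_arm:
  offset:
    - [0, 0, 0]
    - [0, 0, 0]
    - [0, 0, 0]
    - [-4, -4, 6]
  delta_rot:
    - [0, 0, 0]
    - [0, 0, 0]
    - [0, 0, 0]
    - [0, -0.6, 0]
  jaw: [80, 80, 80, 80]

```text
time: 4.55
tool_pos: [556.9, 158.3, 77.7]
tcp_rot: [179.6, -0.2, 42.7]
ft_force: [1.1, 0.7, -0.5]
finger_gap: 68.1
```

Request:
jog_arm:
  offset:
    - [0, 0, 0]
    - [0, 0, 0]
  delta_rot:
    - [0, 0, 0]
    - [0, 0, 0]
  jaw: [80, 80]

```text
time: 4.75
tool_pos: [555.5, 158.5, 76.3]
tcp_rot: [179.7, -0.1, 42.7]
ft_force: [0.3, 0.3, 1.1]
finger_gap: 68.5
```

Request:
jog_arm:
  offset:
    - [-0.8, 0.4, 4]
    - [0, 0, 0]
    - [0, 0, 0]
    - [0, 0, 0]
  delta_rot:
    - [0, 0, 0]
    - [0, 0, 0]
    - [0, 0, 0]
    - [0, 0, 0]
  jaw: [80, 0, 0, 0]
  newtons: 70

```text
time: 5.15
tool_pos: [555.2, 157.6, 71.8]
tcp_rot: [179.7, -0.1, 42.7]
ft_force: [1.7, 1.8, -0.2]
finger_gap: 25.3
```

Request:
jog_arm:
  offset:
    - [0, 0, 0]
    - [0, 0, 0]
  delta_rot:
    - [0, 0, 0]
    - [0, 0, 0]
  jaw: [0, 0]

```text
time: 5.35
tool_pos: [554.9, 157.5, 71.4]
tcp_rot: [179.7, -0.0, 42.7]
ft_force: [-0.1, -0.2, -1.7]
finger_gap: 21.5
```

Request:
jog_arm:
  offset:
    - [0, 0, 0]
    - [0, 0, 0]
    - [0, 0, 0]
    - [0, 0, 0]
    - [0, 0, 0]
    - [0, 0, 0]
    - [0, 0, 0]
    - [0, 0, 0]
    - [0, 0, 0]
  delta_rot:
    - [0, 0, -5]
    - [0, 0, -6]
    - [0, 0, -6]
    - [0, 0, -6]
    - [0, 0, -6]
    - [0, 0, -6]
    - [0, 0, -6]
    - [0, 0, -4]
    - [0, 0, 0]
  jaw: [0, 0, 0, 0, 0, 0, 0, 0, 0]

```text
time: 6.25
tool_pos: [554.1, 155.7, 71.0]
tcp_rot: [179.9, 0.4, 89.5]
ft_force: [0.5, -0.0, -0.2]
finger_gap: 21.0
```

Request:
jog_arm:
  offset:
    - [0, 0, 0]
    - [0, 0, 0]
    - [0, 0, 0]
  delta_rot:
    - [0, 0.2, -4]
    - [0, 0.2, -4]
    - [0, 0, 0]
  jaw: [0, 0, 0]

```text
time: 6.55
tool_pos: [554.1, 155.6, 71.0]
tcp_rot: [179.9, -0.0, 97.3]
ft_force: [-0.2, 0.2, -2.2]
finger_gap: 21.3
```

```bash
python3 - <<'E'
from h import *
s=monitor.sense();print(s['time'],s['tool_pos'],s['tcp_rot'],s['finger_gap'],s['ft_force'],s['wrist_torque'],s['joint_pos'])
snap('wrist','w3')
E
```

```text
6.55 [554.10836584 155.55220077  70.99185469] [ 1.79891265e+02 -1.00068893e-02  9.73484778e+01] 21.29343761141281 [-0.21643399  0.22685892 -2.18884602] [ 0.15151803 -0.0878164   0.03263094] [ 1.05744254e+01  1.12768202e+01  9.83933822e+01  4.11484829e-03
  7.02206715e+01 -8.67754317e+01]
```

View pics/w3.png

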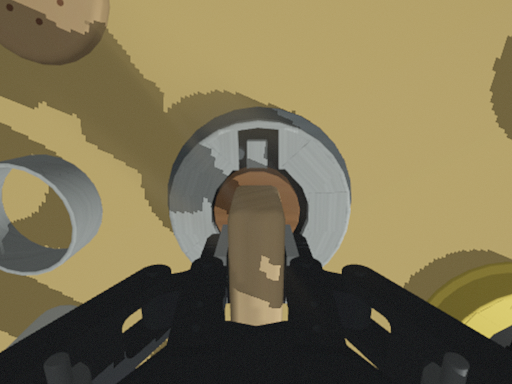

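The wrist view shows the steel lug at (257,152), centred in the slot (columns 240 to 278). The press is lined up, so I'll lift it straight up slowly.

Request:
jog_arm:
  offset:
    - [0, 0, 0]
    - [0, 0, -4]
    - [0, 0, -6]
    - [0, 0, -8]
    - [0, 0, -8]
    - [0, 0, -8]
    - [0, 0, -8]
    - [0, 0, 0]
  delta_rot:
    - [0, 0, 0]
    - [0, 0, 0]
    - [0, 0, 0]
    - [0, 0, 0]
    - [0, 0, 0]
    - [0, 0, 0]
    - [0, 0, 0]
    - [0, 0, 0]
  jaw: [0, 0, 0, 0, 0, 0, 0, 0]
  newtons: 100

```text
time: 7.4
tool_pos: [554.0, 155.8, 117.2]
tcp_rot: [179.9, -0.0, 96.8]
ft_force: [1.2, 1.0, -1.9]
finger_gap: 20.8
```

```bash
python3 - <<'E'
from h import *
s=monitor.sense();print(s['time'],s['tool_pos'],s['tcp_rot'],s['finger_gap'],s['ft_force'])
snap('scene','s4'); im=cv2.imread('pics/s4.png')[110:270,200:400]; cv2.imwrite('pics/s4c.png',cv2.resize(im,None,fx=3.5,fy=3.5,interpolation=cv2.INTER_CUBIC))
E
```

```text
7.4 [554.01341512 155.78261038 117.2489703 ] [ 1.79880159e+02 -1.03618976e-03  9.67962984e+01] 20.825528474739876 [ 1.23433738  1.01328438 -1.8975146 ]
```

View pics/s4c.png

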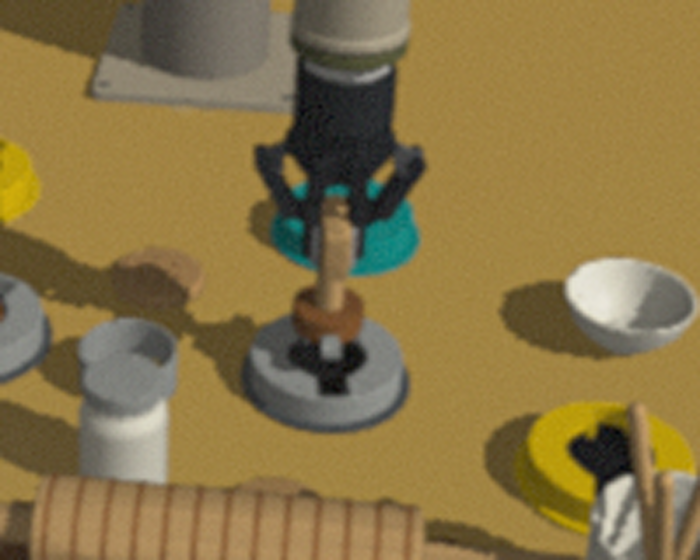

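Clear of the stand and upright. I'll go up and turn the wrist so the jaws' direction is radial.

Request:
jog_arm:
  offset:
    - [0, 0, -15]
    - [0, 0, -20]
    - [0, 0, -20]
    - [0, 0, -20]
    - [0, 0, -20]
    - [0, 0, -20]
    - [0, 0, -20]
    - [0, 0, -20]
    - [0, 0, -15]
    - [0, 0, -8]
    - [0, 0, 0]
    - [0, 0, 0]
    - [0, 0, 0]
    - [0, 0, 0]
  delta_rot:
    - [0, 0, 0]
    - [0, 0, 0]
    - [0, 0, 0]
    - [0, 0, 5]
    - [0, 0, 8]
    - [0, 0, 8]
    - [0, 0, 8]
    - [0, 0, 8]
    - [0, 0, 8]
    - [0, 0, 8]
    - [0, 0, 8]
    - [0, 0, 8]
    - [0, 0, 8]
    - [0, 0, 8]
  jaw: [0, 0, 0, 0, 0, 0, 0, 0, 0, 0, 0, 0, 0, 0]

```text
time: 8.85
tool_pos: [551.2, 155.2, 312.1]
tcp_rot: [180.0, -0.1, 8.5]
ft_force: [-0.3, -0.1, -2.8]
finger_gap: 21.1
```

```bash
python3 - <<'E'
from h import *
s=monitor.sense();print(s['time'],s['tool_pos'],s['tcp_rot'],s['finger_gap'],s['ft_force'],s['joint_pos'])
E
```

```text
8.85 [551.21534486 155.21197426 312.05110225] [ 1.79994147e+02 -1.08855595e-01  8.47457503e+00] 21.103676969213687 [-0.26885186 -0.07019469 -2.79244499] [ 1.06029646e+01  2.01004804e+00  8.26800401e+01 -9.93301353e-03
  9.52013487e+01  2.12748527e+00]
```

Request:
jog_arm:
  offset:
    - [0, 0, 0]
    - [0, 0, 0]
    - [0, 0, 0]
    - [0, 0, 0]
    - [0, 0, 0]
    - [0, 0, 0]
    - [0, 0, 0]
    - [0, 0, 0]
    - [0, 0, 0]
    - [0, 0, 0]
    - [0, 0, 0]
    - [0, 0, 0]
    - [0, 0, 0]
  delta_rot:
    - [0, 3, 0]
    - [0, 6, 0]
    - [0, 6, 0]
    - [0, 6, 0]
    - [0, 6, 0]
    - [0, 6, 0]
    - [0, 6, 0]
    - [0, 6, 0]
    - [0, 6, 0]
    - [0, 6, 0]
    - [0, 4, 0]
    - [0, 2, 0]
    - [0, 0, 0]
  jaw: [0, 0, 0, 0, 0, 0, 0, 0, 0, 0, 0, 0, 0]

```text
time: 10.15
tool_pos: [567.6, 163.3, 312.6]
tcp_rot: [179.7, -64.6, 8.0]
ft_force: [-0.4, -0.4, -2.1]
finger_gap: 21.0
```

```bash
python3 - <<'E'
from h import *
s=monitor.sense();print(s['time'],s['tool_pos'],s['tcp_rot'],s['finger_gap'],s['ft_force'],s['qd'])
from scipy.spatial.transform import Rotation as Ro
z=Ro.from_euler('xyz',s['tcp_rot'],degrees=True).as_matrix()[:,2];print('tilt',np.degrees(np.arccos(-z[2])),'origin',s['tool_pos']+64*z)
snap('scene','s5')
s=monitor.sense();print(s['time'],s['tool_pos'],s['tcp_rot'],s['qd'])
E
```

```text
10.15 [567.59025658 163.27976236 312.59335478] [179.73178023 -64.55115984   8.02273285] 21.040499795248092 [-0.37907337 -0.3675369  -2.12580478] [ 0.21716842  1.21582769  0.53590242  0.8794043   2.63872949 -0.93320432]
tilt 64.55145860377807 origin [624.8558769  171.04852686 285.09253612]
10.2 [567.19393778 163.05036265 311.36562158] [179.7118664  -64.39760322   8.02807094] [-0.35394837 -0.09948202  0.34918103  1.4731556   1.31065047 -1.40658559]
```

View pics/s5.png

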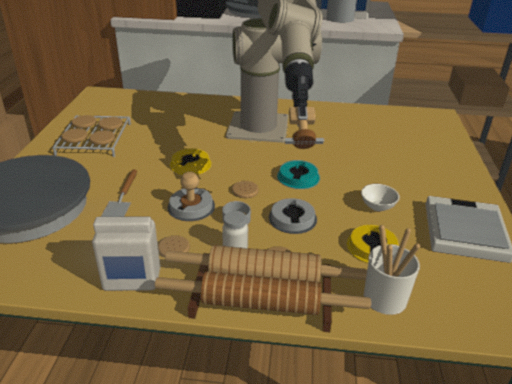

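The press is held at about (305,135), tipped with its face outward. The stand is empty and everything else is in place. I'll lower it about 35 mm, set the tip to about 60°, and let it settle.

Request:
jog_arm:
  offset:
    - [-8, 0, 4]
    - [-8, 0, 4]
    - [-8, 0, 4]
    - [-8, 0, 3]
    - [0, 0, 0]
    - [0, 0, 0]
    - [0, 0, 0]
    - [0, 0, 0]
    - [0, 0, 0]
  delta_rot:
    - [0, -1, 0]
    - [0, -1, 0]
    - [0, -1, 0]
    - [0, -1, 0]
    - [0, 0, 0]
    - [0, 0, 0]
    - [0, 0, 0]
    - [0, 0, 0]
    - [0, 0, 0]
  jaw: [0, 0, 0, 0, 0, 0, 0, 0, 0]

```text
time: 11.1
tool_pos: [564.7, 161.6, 271.2]
tcp_rot: [179.7, -59.7, 7.9]
ft_force: [-0.3, -0.2, -2.1]
finger_gap: 20.9
```

```bash
python3 - <<'E'
from h import *
from scipy.spatial.transform import Rotation as Ro
def rep():
    s=monitor.sense();z=Ro.from_euler('xyz',s['tcp_rot'],degrees=True).as_matrix()[:,2]
    print(s['time'],s['tool_pos'].round(1),s['finger_gap'],'qd',s['qd'].round(2),'tilt',np.degrees(np.arccos(-z[2])),'origin',s['tool_pos']+64*z)
rep()
im,d=snap('scene','s6'); cv2.imwrite('pics/s6c.png',cv2.resize(im[60:200,230:380],None,fx=4,fy=4,interpolation=cv2.INTER_CUBIC)[:,:,::-1])
snap('top','t6'); im,d,K,T=load('t6');P=pts(d,K,T)
for k in range(4): cams.snapshot('top')
rep()
E
```

```text
11.1 [564.7 161.6 271.2] 20.933467221685227 qd [ 0.05 -0.24 -0.05 -0.13  0.01 -0.  ] tilt 59.678593831679734 origin [619.47725657 168.91275554 238.88341656]
11.4 [564.7 161.6 271. ] 20.97786906497247 qd [ 0.01  0.09  0.03 -0.03 -0.01  0.08] tilt 59.65935226676242 origin [619.4216206  168.87858161 238.65505432]
```

View pics/s6c.png

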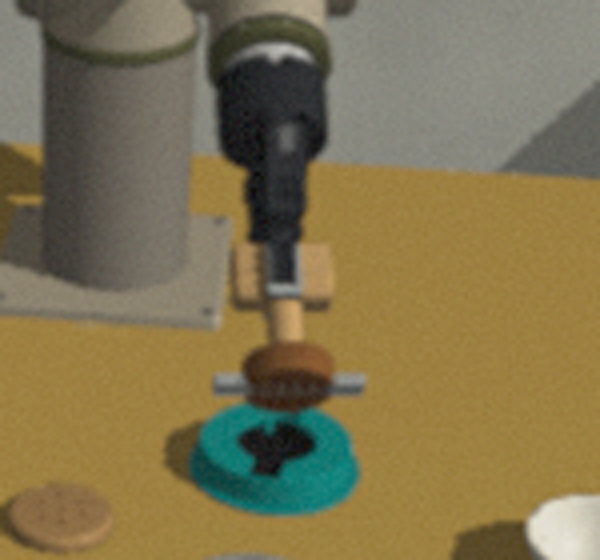

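View pics/t6.png

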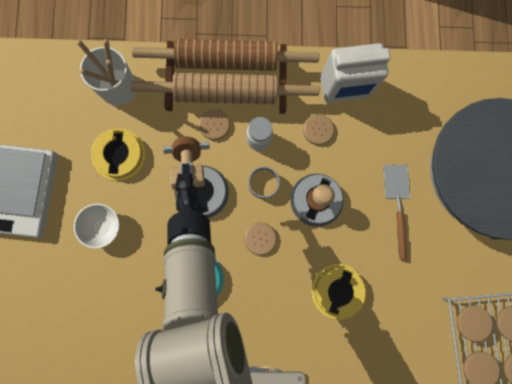

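The press head is at (185,148) in the top view, with its face outward and tipped. It is firmly held and at rest, and the other objects are unmoved. I'm handing in.

```bash
python3 - <<'E'
from h import *
print(r.hand_in())
E
```

```text
the job is handed in; nothing more can be done
None
```

I took the bar-grip press out of its grey stand and handed the job in with the press held up and tipped for inspection. The hand-in gives no verdict, so the result isn't confirmed.

- **Turning and lifting:** I turned the press about 55° anticlockwise until the wrist camera showed the lug centred in the slot. It then lifted straight out, with no sign of catching.
- **Final pose:** The arm is tipped about 60° and at rest, with the jaws shut to 21 mm on the 22 mm bar at 100 N. The underside is about 24 cm above the table, worked out from the tool pose.
- **Other objects:** In the last top and scene pictures nothing else looked moved; I compared them by eye, not by measurement.
- **What went wrong on the way:** My first grasp drifted about 10 mm high and 6 mm sideways, so I opened and gripped again before turning. The top and wrist cameras also disagreed by about 3 mm on where the bar's centre was, which caused no trouble.

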